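# Put the padlocks back in their display trays

## Robot

A 7-joint arm with a two-finger parallel gripper is mounted at the origin on the work surface. World frame = base frame: x ahead of the robot, y to its left, z up, the work surface at z = 0. Lengths are in mm, angles in rad, forces in N, time in s.
With the tool pointing down it reaches from about 400 to 750 mm from the base axis. Payload 19.5 kg.
Tool frame: the origin (TCP) lies at the very end of the fingers, on their centre line; the grasp point (between the pads) lies manip.pinch_z behind it (manip.pinch_z is the distance from the TCP to the grasp point, in mm); z points along the fingers, y is the direction in which the jaws open and shut (so a half turn about z gives the same grasp; the last joint's range is limited). The gripper opens to 85 mm and grips with 20 to 120 N. Pads are 22 mm wide; open, the fingers measure 114 mm over their backs; the gripper's body (76 mm by 85 mm) begins 54 mm behind the grasp point. The pads swing forward as they close: fully open they stand 13 mm farther back than shut.
Start: joints at [1.183, 0.707, -0.028, 1.485, 0.022, 0.951, -0.075], TCP at [194.887, -540.935, 206.268] pointing down, gripper open.
Joint ranges: [-2.71, 2.71], [-0.32, 2.16], [-1.57, 1.52], [0, 2.45], [-1.46, 4.6], [0, 2.02], [-2.83, 2.83]. Speed limits (rad/s): [1.89, 1.89, 2.57, 2.57, 3.01, 3.01, 3.01].

## Interface

Orientations are given as a rotation vector (axis times angle).
In Python, from bench import manip, solver, camera, camera_model, job, nets gives the robot as it stands. Calls block until the motion is done:
- manip.goto(position, orientation): joint-space move of the TCP to a pose.
- manip.move_straight(position, orientation=None, feed=150): straight line of the TCP; orientation=None keeps the orientation; feed is the mean speed in mm/s.
- manip.movej(angles): joint-space move.
- manip.command_gripper(opening, force=None): finger opening in mm; force is the grip in N (None keeps the last); returns when the fingers have stopped.
- manip.dwell(seconds).
- solver.ik(position, orientation): joint angles nearest the present ones, or None.
- camera(name): name is "scene" or "top" or "wrist"; returns (picture, depth): 384x512x3 uint8, red, green, blue; 384x512 float32, mm along the optical axis (not along the pixel's ray), 0 where there is no reading.
- camera_model(name): a dict with "fov_y" (degrees; the focal length in pixels is half the picture's height over the tangent of half this angle, whatever the lens; pixels are square), "cx", "cy" (the principal point, pixels), "rvec" (rotation vector, rad) and "tvec" (3), from world to camera coordinates, as OpenCV has them; the wrist camera has in their place "T_tool_cam" (4x4, takes a point from camera to tool coordinates, whose origin is the TCP and whose axes are the flange's). Camera axes: x right, y down, z forward; pixel columns grow to the right and rows downward; lengths in mm; the calibration is good to about 2 mm. A picture is of the moment at which its call begins: read the wrist's pose just before it. camera_model takes no time and is no camera call.
A pose or a line that the arm cannot do raises manip.MotionError and nothing moves.
- job.sign_off(): hands the job in, once; it reports no verdict.
Trained networks look in the newest picture that a camera, given by its name, has taken for a name from the list of things; names that differ only in an ending like _2 or _b are one class to them, and where a whole thing is asked for, a point or a joint stands for the part that bears it (a point fixed in the world has none). Each returns a list of dicts, best first, with "confidence" (0 to 1); they miss things now and then, are a little off and sometimes report something else, mostly with a low value. They report only what shows in the picture. A call takes as long as a camera call. They do not tell look-alikes from the thing itself.
- nets.find_in(camera, target): "at" ([column, row] as shares, 0 to 1, of the picture: columns of its width, rows of its height, amid what is visible of it).
- nets.trace(camera, target): "region" (384x512 bool, what is visible of it) and "at" ([column, row] as shares, 0 to 1, of the picture: columns of its width, rows of its height, amid what is visible of it).
Readings, each from a call of its own:
- manip.current_time_s(): time.
- manip.current_qpos(): joint angles.
- manip.current_dq(): joint speeds.
- manip.current_joint_efforts(): joint torques, N m.
- manip.current_position(): TCP position.
- manip.current_eef_rot(): TCP orientation.
- manip.current_contact_force(): force on the tool from outside, world axes, zero at the start.
- manip.current_moment(): the same for the moment, N m.
- manip.current_finger_gap(): finger opening in mm.
Only numpy, scipy, OpenCV 4.12 (cv2) and the standard library are available. Lean on these libraries where they do the work, as an engineer would, in place of code of your own. Each camera call takes 0.05 s, during which the arm holds its last target.

## Task

Four padlocks have been left lying about on the locksmith's counter. Lay each one flat, still the same side up, inside the display tray that carries a sample of the same padlock on its sloping front, setting it down rather than dropping it. The two door-lock cylinders among them are customers' jobs: leave them where they are.

Things in the scene. Friction and masses are not known exactly. Their poses are not given: they have to be found in the camera images.
- lock_small: Small brass padlock: block body 30 wide (y) x 27 (x) x 16 mm thick (z); 5 mm steel shackle reaching 21 mm beyond the body; about 75 g. Lies flat. Origin under the centre of the body, on the lower flat side; x points from the body out along the shackle, y across the width, z up.
- lock_large: Large brass padlock: block body 50 wide (y) x 44 (x) x 20 mm thick (z); 8 mm steel shackle reaching 36 mm beyond the body; about 290 g. Lies flat. Origin under the centre of the body, on the lower flat side; x points from the body out along the shackle, y across the width, z up.
- lock_long: Long-shackle padlock: body of stacked steel plates 45 wide (y) x 38 (x) x 24 mm thick (z); narrow 8 mm shackle reaching 58 mm beyond the body, 96 mm over all, so in a tray its body cannot be in the middle; about 310 g. Lies flat. Origin under the centre of the body, on the lower flat side; x points from the body out along the shackle, y across the width, z up.
- lock_disc: Round steel disc padlock, 60 mm in diameter, 24 mm thick, with a notch in the rim bridged by a short bar; about 330 g. Lies flat. Origin under the disc's centre, on the lower side; x points to the notch, z up. Grip it across y, clear of the notch.
- tray_small: Fixed grey display tray with a small brass padlock screwed to its sloping front as a sample. Origin: on the counter under the centre of the open compartment, which is 120 x 120 mm inside, blue floor 4 mm above the counter; walls 4 mm thick, tops 24 mm above the counter, the +x wall 40 mm. +x points to the sloping front, z up.
- tray_large: Tray with a large brass padlock as the sample on its sloping front; frame and sizes as tray_small. In every tray the sloping front begins at the compartment's +x wall and is 66 mm deep; its sample lies 64 to 130 mm in +x from the origin, up to 62 mm above the counter.
- tray_long: Tray with a long-shackle padlock of stacked steel plates as the sample on its sloping front; frame and sizes as tray_small. The four trays stand side by side about 160 mm apart, in any order.
- tray_disc: Tray with a round disc padlock as the sample on its sloping front; frame and sizes as tray_small.
- profile_cylinder: Customer's door-lock cylinder, loose among the padlocks, to be left where it is: satin steel, lying on its side, 70 long (y) x 34 (x) x 17 mm high. Origin under its centre.
- rim_cylinder: Customer's round brass door-lock cylinder, loose among the padlocks, to be left where it is: standing on end, 33 mm in diameter at the top, 34 mm high. Origin under its centre.
Not all that is in view belongs to the job. Leave any turquoise look-alike of the lock_large alone. Leave any green look-alike of the lock_long alone.

How it is judged:
By the outcome, as a careful person would: the job done as asked, in the order asked, and still so for the second after the job is handed in, with the robot touching nothing.
It also fails if it takes over 99 s, if anything falls off the work surface, if the arm or the gripper's body presses on something with over 40 N, if the wrist force passes 120 N, or if a joint passes its speed limit or range.

## Working session

There is one attempt and no reset: what is moved stays moved. The work goes in short steps, each a Python script; the robot and the scene stay as the last script left them, time stands still between calls to the robot, and variables do not carry over. Pictures are saved under pics/ and viewed, and the job is handed in when it is done.

```bash
ls -la; mkdir -p pics; python3 - <<'E'
from bench import manip, solver, camera, camera_model, job, nets
import cv2,numpy as np
for n in ("scene","top","wrist"):
    p,d=camera(n); cv2.imwrite(f"pics/{n}0.png",cv2.resize(p[:,:,::-1],(800,600),interpolation=cv2.INTER_CUBIC)); np.savez(f"{n}0.npz",p=p,d=d)
    print(n,camera_model(n), (d>0).mean())
print(manip.current_position(),manip.current_eef_rot(),manip.pinch_z,manip.current_time_s(),manip.current_finger_gap())
E
```

```text
total 12
drwxr-xr-x  3 agent agent 4096 Dec  7 15:00 .
drwxr-xr-x 23 root  root  4096 Dec  7 15:00 ..
drwxr-xr-x  2 agent agent 4096 Dec  7 15:00 pics
scene {'fov_y': 43.421899501111724, 'cx': 263.36675738272066, 'cy': 186.49087138043564, 'rvec': array([ 1.303905  ,  2.09503637, -1.00657531]), 'tvec': array([ 226.03118819, -237.96303336, 1444.25087145])} 0.9962259928385416
top {'fov_y': 51.58811703478687, 'cx': 252.07839418167285, 'cy': 184.2307930042334, 'rvec': array([ 2.13309779, -2.18136636,  0.12726083]), 'tvec': array([  3.84547383, 472.89297433, 953.83196718])} 0.9958699544270834
wrist {'fov_y': 66.60730836023872, 'cx': 257.9551312147455, 'cy': 187.36546615855463, 'T_tool_cam': array([[-2.32505600e-04, -9.52429924e-01, -3.04757584e-01,
         7.86811723e+01],
       [ 9.99999589e-01, -4.88502566e-04,  7.63751157e-04,
        -6.94240071e-01],
       [-8.76294319e-04, -3.04757281e-01,  9.52429647e-01,
        -1.67639155e+02],
       [ 0.00000000e+00,  0.00000000e+00,  0.00000000e+00,
         1.00000000e+00]])} 0.9961039225260416
[ 194.83785425 -540.76125721  205.95665954] [-3.09399478e+00 -5.40259475e-01  2.20842323e-04] 18.700000000000003 0.15 85.37285781203782
```

View pics/scene0.png

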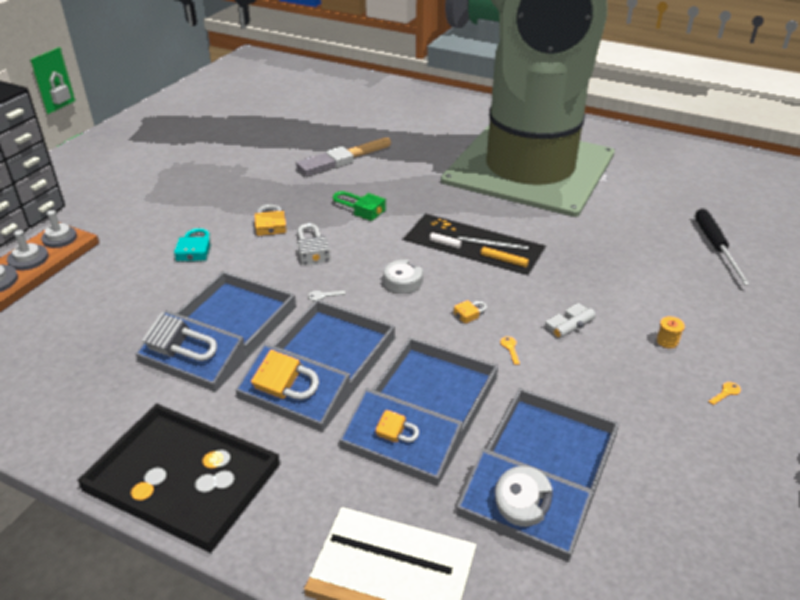

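View pics/top0.png

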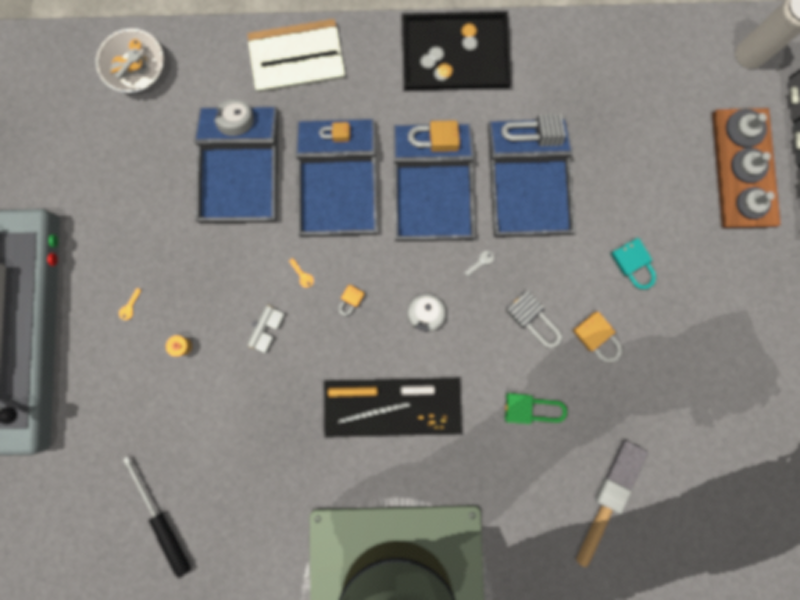

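View pics/wrist0.png

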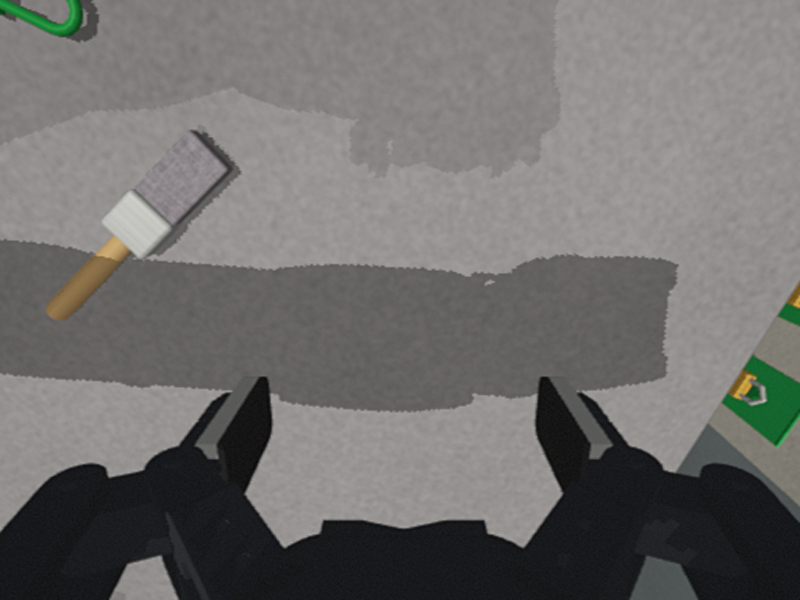

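```bash
cat > h.py <<'E'
from bench import manip, solver, camera, camera_model, job, nets
import cv2,numpy as np
from scipy.spatial.transform import Rotation as R
def cam_T(name):
    m=camera_model(name); f=192/np.tan(np.radians(m['fov_y'])/2)
    if 'rvec' in m:
        Rw=R.from_rotvec(m['rvec']).as_matrix(); T=np.eye(4); T[:3,:3]=Rw.T; T[:3,3]=-Rw.T@m['tvec']
    else:
        W=np.eye(4); W[:3,:3]=R.from_rotvec(manip.current_eef_rot()).as_matrix(); W[:3,3]=manip.current_position()
        T=W@m['T_tool_cam']
    return f,m['cx'],m['cy'],T
def points(d,c):
    f,cx,cy,T=c; v,u=np.mgrid[:384,:512]
    P=np.stack([(u-cx)/f*d,(v-cy)/f*d,d],-1)
    return P@T[:3,:3].T+T[:3,3]
def down(yaw): # tool z down, tool y (jaws) at world yaw
    y=np.array([np.cos(yaw),np.sin(yaw),0]); z=np.array([0,0,-1.]); x=np.cross(y,z)
    return R.from_matrix(np.stack([x,y,z],1)).as_rotvec()
E
python3 - <<'E'
from h import *
c=cam_T("top"); p,d=camera("top"); W=points(d,c); np.savez("top1.npz",p=p,d=d,W=W)
print("counter z pct",np.percentile(W[150:220,160:400,2],[5,50,95]))
vis=p[:,:,::-1].copy()
for t in ["lock_small","lock_large","lock_long","lock_disc","tray_small","tray_large","tray_long","tray_disc","profile_cylinder","rim_cylinder"]:
    for r in nets.trace("top",t):
        if r['confidence']<.2: continue
        m=r['region']; q=W[m]
        print(t,round(r['confidence'],2),np.round(np.array(r['at'])*[512,384]),m.sum(),"mean",np.round(q.mean(0)),"zmax",np.round(np.percentile(q[:,2],[50,90])),"rgb",p[m].mean(0).round())
print(manip.current_time_s())
E
```

```text
counter z pct [-1.75971582  1.46319476 22.30397557]
lock_small 0.47 [222. 189.] 149 mean [460.  60.  22.] zmax [17. 19.] rgb [211. 170.  96.]
lock_large 0.78 [406. 165.] 560 mean [ 506. -396.   18.] zmax [19. 22.] rgb [ 66. 162. 152.]
lock_large 0.65 [382. 213.] 602 mean [ 390. -327.   21.] zmax [19. 22.] rgb [182. 149.  96.]
lock_long 0.76 [338. 198.] 339 mean [ 429. -218.   25.] zmax [24. 27.] rgb [154. 153. 149.]
lock_long 0.7 [335. 264.] 448 mean [ 279. -210.   23.] zmax [23. 27.] rgb [ 62. 140.  75.]
lock_disc 0.97 [274. 199.] 456 mean [433. -57.  26.] zmax [25. 27.] rgb [197. 195. 189.]
tray_small 0.75 [216. 115.] 3814 mean [657.  82.  22.] zmax [ 8. 39.] rgb [ 79.  93. 119.]
tray_large 0.59 [278. 117.] 3710 mean [645. -75.  22.] zmax [ 8. 43.] rgb [ 87.  97. 117.]
tray_long 0.75 [341. 115.] 3865 mean [ 649. -234.   21.] zmax [ 8. 43.] rgb [ 81.  96. 120.]
tray_disc 0.69 [152. 105.] 3905 mean [683. 245.  23.] zmax [ 9. 45.] rgb [ 82.  96. 120.]
profile_cylinder 0.7 [168. 209.] 369 mean [413. 200.  18.] zmax [16. 19.] rgb [192. 192. 184.]
rim_cylinder 0.44 [112. 222.] 176 mean [389. 331.  32.] zmax [35. 38.] rgb [206. 164.  89.]
0.7
```

```bash
cat > est.py <<'E'
from h import *
def model(name,s=1.0):
    # outline mask as polygon list in lock frame: body + shackle, rasterised at s mm
    n=150; m=np.zeros((2*n,2*n),np.uint8); o=n
    def rect(x0,x1,y0,y1,v=1): m[int(o+y0):int(o+y1),int(o+x0):int(o+x1)]=v
    if name=="lock_disc":
        cv2.circle(m,(o,o),30,1,-1); return m
    b,w,L,t={"lock_small":(27,30,21,5),"lock_large":(44,50,36,8),"lock_long":(38,45,58,8)}[name]
    rect(-b/2,b/2,-w/2,w/2); return m
def yaw_fit(name,q):
    """q: Nx2 world pts of mask. body box = search for yaw & centre maximising body coverage; shackle dir from the mean offset"""
    pass
E
python3 - <<'E'
from h import *
z=np.load("top1.npz"); p,W=z['p'],z['W']
hsv=cv2.cvtColor(p,cv2.COLOR_RGB2HSV)
blue=cv2.inRange(hsv,(100,90,40),(130,255,255))>0
fl=(blue&(abs(W[:,:,2]-4)<6)).astype(np.uint8)
n,l,st,ce=cv2.connectedComponentsWithStats(fl)
for i in range(1,n):
    if st[i,4]<800: continue
    q=W[l==i][:,:2].astype(np.float32); print(np.round(q.mean(0),1),cv2.minAreaRect(q),st[i,4],"z",W[l==i][:,2].mean().round(1))
# locks crops
c=cv2.resize(p[165:270,200:420,::-1],None,fx=3.6,fy=3.6,interpolation=cv2.INTER_CUBIC); cv2.imwrite("pics/crop1.png",c)
E
```

```text
[657.8 251.1] ((658.1414184570312, 250.6693115234375), (115.05453491210938, 114.91234588623047), 89.59866333007812) 1848 z 5.8
[631.9  84.1] ((632.041259765625, 84.32722473144531), (114.91925048828125, 116.71951293945312), 0.5047135949134827) 1913 z 5.6
[ 624.  -236.9] ((623.9303588867188, -236.8550567626953), (114.49029541015625, 115.81889343261719), 0.7390962839126587) 1919 z 5.3
[620.  -74.9] ((620.0463256835938, -74.66404724121094), (115.90223693847656, 114.3189468383789), 89.93314361572266) 1924 z 5.5
```

View pics/crop1.png

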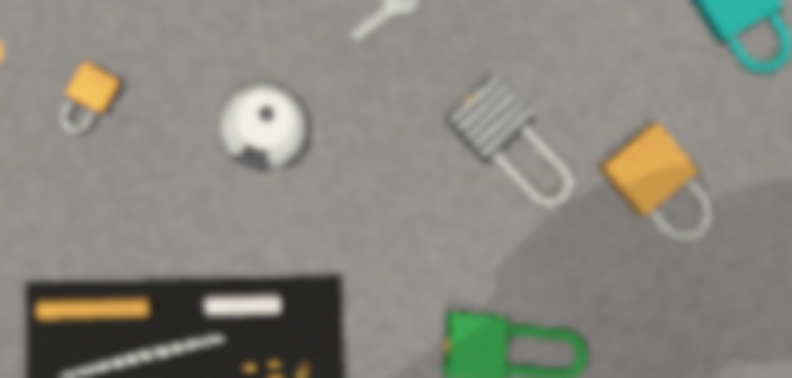

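```bash
cat > est.py <<'E'
from h import *
TH={"lock_small":16,"lock_large":20,"lock_long":24,"lock_disc":24}
SZ={"lock_small":(27,30),"lock_large":(44,50),"lock_long":(38,45)}
def est(name,m,W,p,dz=0.0):
    m=cv2.dilate(m.astype(np.uint8),np.ones((3,3)))>0
    t=TH[name]; z=W[:,:,2]-dz
    b=m&(z>t-3.5)&(z<t+5)
    n,l,st,ce=cv2.connectedComponentsWithStats(b.astype(np.uint8))
    b=l==(1+np.argmax(st[1:,4])); q=W[b][:,:2].astype(np.float32)
    if name=="lock_disc":
        (c,r)=cv2.minEnclosingCircle(q); c=np.array(c)
        v=c-q.mean(0)   # notch lacks points -> points to the notch
        return dict(c=c,mean=q.mean(0),r=r,yaw=np.arctan2(v[1],v[0]),off=np.linalg.norm(v),n=len(q),z=z[b].mean())
    (c,s,a)=cv2.minAreaRect(q); c=np.array(c)
    allq=W[m&(z>4)&(z<t+5)][:,:2]; v=allq.mean(0)-c
    a=np.radians(a); k=np.round((np.arctan2(v[1],v[0])-a)/(np.pi/2)); yaw=a+k*np.pi/2
    if int(k)%2: s=s[::-1]
    return dict(c=c,mean=q.mean(0),size=np.round(s,1),want=SZ[name],yaw=(yaw+np.pi)%(2*np.pi)-np.pi,raw=np.arctan2(v[1],v[0]),off=np.linalg.norm(v),n=len(q),z=z[b].mean())
def pick(cam,name,p,W):
    for r in nets.trace(cam,name):
        m=r['region']; h=cv2.cvtColor(p,cv2.COLOR_RGB2HSV)[m]
        bad=((h[:,0]>40)&(h[:,0]<105)&(h[:,1]>90)).mean()
        if r['confidence']>.2 and bad<.3: yield r
E
python3 - <<'E'
from est import *
z=np.load("top1.npz"); p,W=z['p'],z['W']
camera("top")
for n in TH:
    for r in list(pick("top",n,p,W))[:1]:
        print(n,est(n,r['region'],W,p,1.5))
E
```

```text
lock_small {'c': array([463.90936279,  59.89739227]), 'mean': array([463.50558,  59.71267], dtype=float32), 'size': array([28.1, 29.5]), 'want': (27, 30), 'yaw': np.float64(2.656580285867598), 'raw': np.float64(2.9804631679350697), 'off': np.float64(1.6888386389551449), 'n': 122, 'z': np.float64(15.566312387354994)}
lock_large {'c': array([ 398.63470459, -323.07772827]), 'mean': array([ 398.20892, -322.74915], dtype=float32), 'size': array([43.8, 50.2]), 'want': (44, 50), 'yaw': np.float64(-2.4729937448053585), 'raw': np.float64(-2.6522487509862995), 'off': np.float64(8.721024845648088), 'n': 322, 'z': np.float64(19.174397093690033)}
lock_long {'c': array([ 435.73571777, -214.7227478 ]), 'mean': array([ 435.4519 , -214.77501], dtype=float32), 'size': array([38.2, 46.2]), 'want': (38, 45), 'yaw': np.float64(-2.394516579330258), 'raw': np.float64(-2.537355378489559), 'off': np.float64(14.627244689287712), 'n': 263, 'z': np.float64(23.267457167216534)}
lock_disc {'c': array([433.19393921, -56.98355103]), 'mean': array([435.79703 , -57.983322], dtype=float32), 'r': 29.49393653869629, 'yaw': np.float64(2.774893017224552), 'off': np.float64(2.7884783300416354), 'n': 377, 'z': np.float64(23.710321072328828)}
```

```bash
cat > cyc.py <<'E'
from est import *
CFG=dict( # c, yaw, opening, place xy, place yaw
 lock_long=((435.7,-214.7),-2.394,70,(653,-237)),
 lock_large=((398.6,-323.1),-2.473,75,(635,-75)),
 lock_disc=((433.2,-57.0),2.775,85,(656,250.7)),
 lock_small=((463.9,59.9),2.657,55,(640,84.3)))
def wrap(a): return (a+np.pi)%(2*np.pi)-np.pi
def cand(name,c,yaw,place):
    q0=np.array(manip.current_qpos()); best=None
    d=wrap(np.pi-yaw)
    for s in (1,-1):
        j=yaw+s*np.pi/2
        a=solver.ik([*c,100],down(j)); b=solver.ik([*place,90],down(j+d))
        print("cand",s,None if a is None else np.round(a,2),None if b is None else np.round(b,2))
        if a is None or b is None: continue
        cost=abs(np.array(a)-q0).max()+abs(np.array(b)-np.array(a)).max()
        if best is None or cost<best[0]: best=(cost,s)
    return best[1],d
def look(name,tag):
    c=cam_T("wrist"); p,d=camera("wrist"); W=points(d,c)
    cv2.imwrite(f"pics/{tag}.png",p[:,:,::-1]); out=[]
    for r in pick("wrist",name,p,W):
        try: e=est(name,r['region'],W,p,0); out.append(e); print(tag,round(r['confidence'],2),r['at'],{k:np.round(v,3) for k,v in e.items()})
        except Exception as x: print("est",x)
    return out
E
python3 - <<'E'
from cyc import *
n="lock_long"; c,yaw,op,pl=CFG[n]
s,d=cand(n,c,yaw,pl); print(s)
manip.goto([*c,150],down(yaw+s*np.pi/2)); print(manip.current_time_s(),manip.current_position(),manip.current_qpos())
look(n,"w_long"); print(manip.current_time_s())
E
```

```text
cand 1 [ 0.41  0.75 -0.03  1.93  0.05  0.46 -0.48] [ 0.24  1.04  0.16  1.1  -0.17  1.01 -1.16]
cand -1 [ 0.02  0.88  0.74  1.94 -0.93  0.7  -2.63] [ 0.55  1.1  -0.71  1.08  0.68  1.18  1.45]
1
2.4667 [ 435.41475917 -215.76359515  150.07804371] [ 0.42257284  0.66299313 -0.05011454  1.87626102  0.0551617   0.6034287
 -0.4873156 ]
w_long 0.96 [0.4977, 0.4622] {'c': array([ 435.011, -213.677]), 'mean': array([ 435.301, -213.303], dtype=float32), 'size': array([39.5, 44.8]), 'want': array([38, 45]), 'yaw': np.float64(-2.43), 'raw': np.float64(-2.434), 'off': np.float64(12.991), 'n': np.int64(1551), 'z': np.float64(23.892)}
2.5667
```

```bash
ls pics
```

```text
crop1.png
scene0.png
top0.png
w_long.png
wrist0.png
```

View pics/w_long.png

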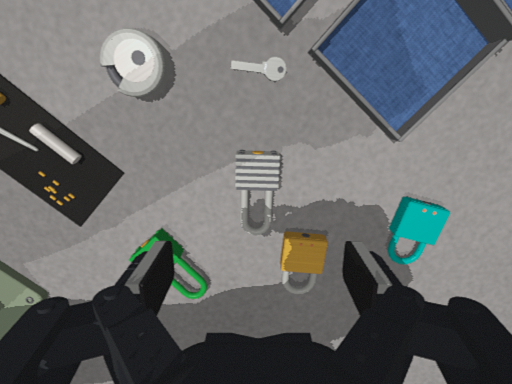

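```bash
cat >> cyc.py <<'E'
def st(tag): print(tag,round(manip.current_time_s(),2),np.round(manip.current_position(),1),"gap",round(manip.current_finger_gap(),1),"F",np.round(manip.current_contact_force(),1))
def grab(c,yaw,s,op,gz=2.5,force=60):
    r=down(yaw+s*np.pi/2)
    manip.command_gripper(op)
    manip.move_straight([*c,60],r,feed=250)
    manip.move_straight([*c,gz],r,feed=100); st("down")
    manip.command_gripper(0,force); st("closed")
    manip.move_straight([*c,gz+15],r,feed=100); 
    manip.move_straight([*c,90],r,feed=250); st("lifted")
def place(pl,yaw,s,op,gz=2.5,dz=4.3):
    d=wrap(np.pi-yaw); r=down(yaw+s*np.pi/2+d)
    manip.goto([*pl,90],r); st("above")
    manip.move_straight([*pl,30],r,feed=200)
    manip.move_straight([*pl,gz+dz],r,feed=50); st("set")
    manip.command_gripper(op); st("open")
    manip.move_straight([*pl,90],r,feed=200); st("up")
E
python3 - <<'E'
from cyc import *
grab((435.2,-214.0),-2.43,1,70)
E
```

```text
down 4.11 [ 435.5 -214.2    3.2] gap 70.0 F [-0.  -0.7  0.8]
closed 4.78 [ 435.2 -214.     2.5] gap 0.3 F [0.4 0.3 1.2]
lifted 5.52 [ 435.4 -214.1   90.2] gap -0.1 F [-0.8  0.8 -0.2]
```

```bash
python3 - <<'E'
from cyc import *
look("lock_long","w_long2")
p,d=camera("scene"); cv2.imwrite("pics/s2.png",cv2.resize(p[120:200,130:330,::-1],None,fx=4,fy=4))
p,d=camera("top"); cv2.imwrite("pics/t2.png",cv2.resize(p[150:270,270:430,::-1],None,fx=4.5,fy=4.5))
E
```

```text
w_long2 0.85 [0.5053, 0.4935] {'c': array([ 435.31 , -213.477]), 'mean': array([ 435.609, -213.13 ], dtype=float32), 'size': array([39.8, 45. ]), 'want': array([38, 45]), 'yaw': np.float64(-2.416), 'raw': np.float64(-2.457), 'off': np.float64(2.361), 'n': np.int64(2301), 'z': np.float64(23.867)}
```

View pics/w_long2.png

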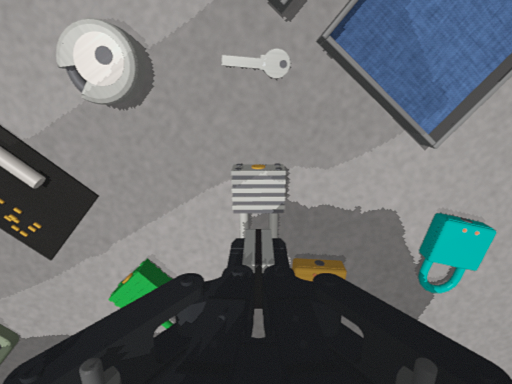

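View pics/s2.png

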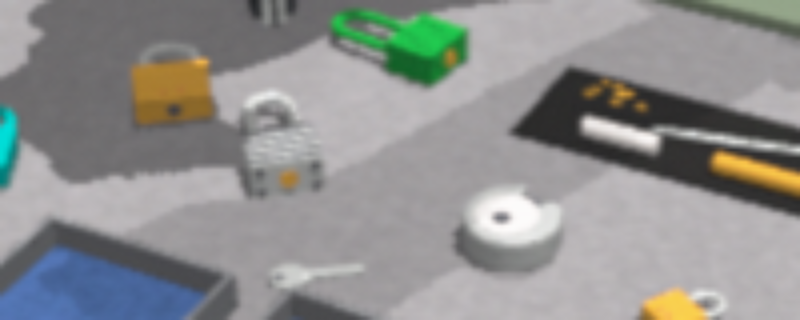

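View pics/t2.png

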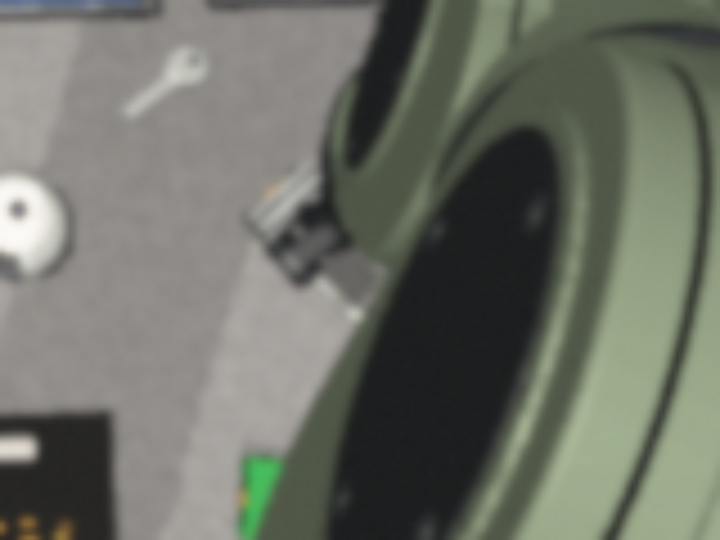

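```bash
python3 - <<'E'
from h import *
T=camera_model("wrist")['T_tool_cam']; f,cx,cy,_=cam_T("wrist")
def tool(d): return points(d,(f,cx,cy,T))
p,d=camera("wrist"); X=tool(d)
for r in range(225,300,5): print(r,[np.round(X[r,c],0).tolist() for c in (245,250,265,270)])
d0=np.load("wrist0.npz")['d']; X=tool(d0)
m=(X[:,:,2]<40); m[:, :]&=True
q=X[m]; i=np.argsort(-q[:,2])[:10]; print(np.round(q[i]))
E
```

```text
225 [[-34.0, -12.0, 73.0], [-41.0, -8.0, 89.0], [-41.0, 7.0, 89.0], [-34.0, 11.0, 74.0]]
230 [[12.0, -7.0, -31.0], [11.0, -4.0, -30.0], [12.0, 3.0, -31.0], [12.0, 6.0, -31.0]]
235 [[12.0, -7.0, -36.0], [12.0, -4.0, -36.0], [12.0, 3.0, -37.0], [12.0, 6.0, -36.0]]
240 [[12.0, -6.0, -42.0], [12.0, -4.0, -42.0], [12.0, 3.0, -41.0], [12.0, 6.0, -42.0]]
245 [[12.0, -6.0, -47.0], [12.0, -4.0, -46.0], [12.0, 3.0, -46.0], [12.0, 5.0, -47.0]]
250 [[12.0, -6.0, -51.0], [11.0, -4.0, -50.0], [12.0, 3.0, -51.0], [12.0, 5.0, -51.0]]
255 [[11.0, -6.0, -55.0], [12.0, -4.0, -56.0], [12.0, 3.0, -55.0], [11.0, 5.0, -54.0]]
260 [[12.0, -6.0, -59.0], [12.0, -4.0, -59.0], [12.0, 3.0, -59.0], [12.0, 5.0, -59.0]]
265 [[13.0, -6.0, -64.0], [12.0, -4.0, -63.0], [11.0, 3.0, -62.0], [13.0, 5.0, -64.0]]
270 [[13.0, -5.0, -68.0], [13.0, -3.0, -69.0], [12.0, 3.0, -67.0], [13.0, 4.0, -68.0]]
275 [[13.0, -5.0, -71.0], [13.0, -3.0, -71.0], [13.0, 2.0, -72.0], [13.0, 4.0, -72.0]]
280 [[13.0, -5.0, -75.0], [13.0, -3.0, -74.0], [14.0, 2.0, -76.0], [13.0, 4.0, -75.0]]
285 [[13.0, -5.0, -77.0], [14.0, -3.0, -78.0], [14.0, 2.0, -79.0], [13.0, 4.0, -78.0]]
290 [[12.0, -5.0, -80.0], [11.0, -3.0, -78.0], [11.0, 2.0, -78.0], [13.0, 4.0, -81.0]]
295 [[13.0, -5.0, -83.0], [10.0, -3.0, -79.0], [10.0, 2.0, -79.0], [13.0, 4.0, -83.0]]
[[ -3.  43. -38.]
 [  3.  42. -38.]
 [ -3. -43. -38.]
 [ -3.  42. -38.]
 [  7. -43. -38.]
 [  8.  42. -38.]
 [ -4. -43. -38.]
 [ -4. -43. -38.]
 [  1.  42. -38.]
 [  1. -43. -38.]]
```

```bash
python3 - <<'E'
from h import *
T=camera_model("wrist")['T_tool_cam']; f,cx,cy,_=cam_T("wrist")
for g in (None,30,45,50,60,70,85):
    if g: manip.command_gripper(g)
    p,d=camera("wrist"); X=points(d,(f,cx,cy,T)); q=X[(X[:,:,2]<5)&(abs(X[:,:,1])<60)&(abs(X[:,:,0])<16)]
    z=np.sort(q[:,2])[::-1]; top=q[q[:,2]>z[20]-1]
    print(g,round(manip.current_finger_gap(),1),np.round(z[[0,5,20,60]],1),"x",np.round([top[:,0].min(),top[:,0].max()]),"y",np.round([top[:,1].min(),abs(top[:,1]).min(),top[:,1].max()]))
cv2.imwrite("pics/w3.png",p[:,:,::-1]);print(manip.current_time_s())
E
```

```text
None 0.1 [-27.4 -28.9 -29.5 -31.4] x [11. 12.] y [-7.  0.  6.]
30 30.0 [-24.9 -26.  -27.1 -29.1] x [-9. 11.] y [-16.  14.  19.]
45 45.2 [-26.4 -27.4 -28.2 -30.3] x [-9.  8.] y [-23.  22.  22.]
50 50.1 [-28.1 -28.7 -29.3 -30.9] x [-9. 10.] y [-26.  24.  25.]
60 59.7 [-29.4 -30.5 -30.9 -32.3] x [-9. 10.] y [-31.  29.  30.]
70 70.0 [-32.1 -32.6 -33.7 -34.9] x [-9. 10.] y [-36.  34.  35.]
85 85.2 [-37.8 -38.1 -38.7 -39.7] x [-8. 10.] y [-43.  42.  42.]
7.875
```

View pics/w3.png

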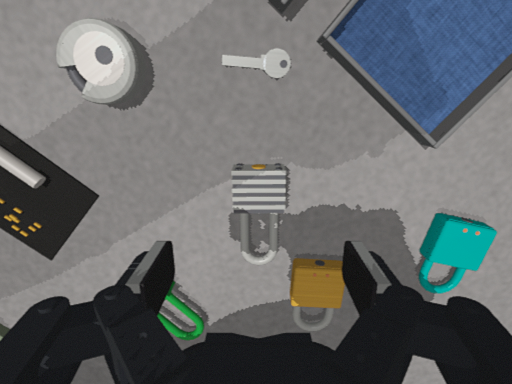

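```bash
cat >> cyc.py <<'E'
TO=24.5
def grab(c,yaw,s,op,h=2.5,force=60):
    r=down(yaw+s*np.pi/2)
    manip.command_gripper(op)
    manip.move_straight([*c,40],r,feed=250)
    for z in (8-TO,h-TO):
        manip.move_straight([*c,z],r,feed=100); st("down")
        if abs(manip.current_contact_force()[2])>8: print("CONTACT"); return False
    manip.command_gripper(0,force); st("closed")
    if manip.current_finger_gap()<10: print("MISS"); return False
    manip.move_straight([*c,h-TO+15],r,feed=80) 
    manip.move_straight([*c,75],r,feed=250); st("lifted"); return True
def place(pl,yaw,s,op,h=2.5,dz=4.5):
    d=wrap(np.pi-yaw); r=down(yaw+s*np.pi/2+d)
    manip.goto([*pl,75],r); st("above")
    manip.move_straight([*pl,5],r,feed=200)
    manip.move_straight([*pl,h-TO+dz],r,feed=40); st("set")
    manip.command_gripper(op); st("open")
    manip.move_straight([*pl,75],r,feed=200); st("up")
E
python3 - <<'E'
from cyc import *
print(grab((435.3,-213.7),-2.42,1,70))
look("lock_long","w4")
E
```

```text
down 9.24 [ 435.6 -213.8  -15.8] gap 70.1 F [-0.6 -0.2  0.8]
down 9.49 [ 435.3 -213.7  -22. ] gap 70.0 F [-0.3 -0.6 -0.6]
closed 9.86 [ 435.4 -213.7  -21.6] gap 44.1 F [-0.8  0.3  9.7]
lifted 10.67 [ 435.4 -213.8   75.1] gap 43.8 F [-0.6  0.3 -3.6]
True
w4 0.66 [0.4998, 0.6734] {'c': array([ 391.361, -305.213]), 'mean': array([ 391.361, -305.213], dtype=float32), 'size': array([0., 0.]), 'want': array([38, 45]), 'yaw': np.float64(-3.142), 'raw': np.float64(-2.878), 'off': np.float64(11.626), 'n': np.int64(1), 'z': np.float64(20.573)}
```

View pics/w4.png

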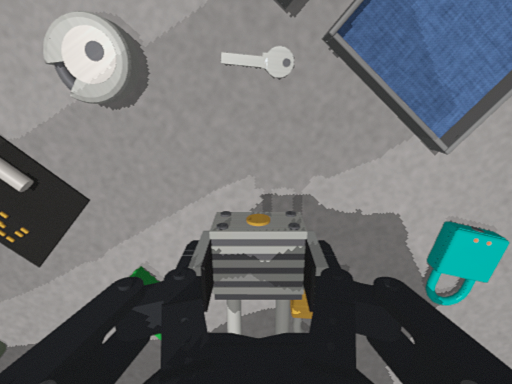

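```bash
python3 - <<'E'
from cyc import *
place((651,-237),-2.42,1,66)
p,d=camera("scene"); cv2.imwrite("pics/s5.png",cv2.resize(p[100:310,50:330,::-1],None,fx=2.8,fy=2.8))
c=cam_T("wrist"); p,d=camera("wrist"); cv2.imwrite("pics/w5.png",p[:,:,::-1])
E
```

```text
above 11.72 [ 649.8 -237.5   74.2] gap 43.7 F [-0.1 -0.5 -3.4]
set 12.94 [ 650.9 -237.   -17.5] gap 43.6 F [-1.9  2.1  3.7]
open 13.29 [ 651.1 -237.   -17.5] gap 65.9 F [ 0.6  0.  -0.1]
up 13.9 [ 650.9 -236.9   75.2] gap 66.3 F [ 1.  -0.3 -0.8]
```

View pics/s5.png

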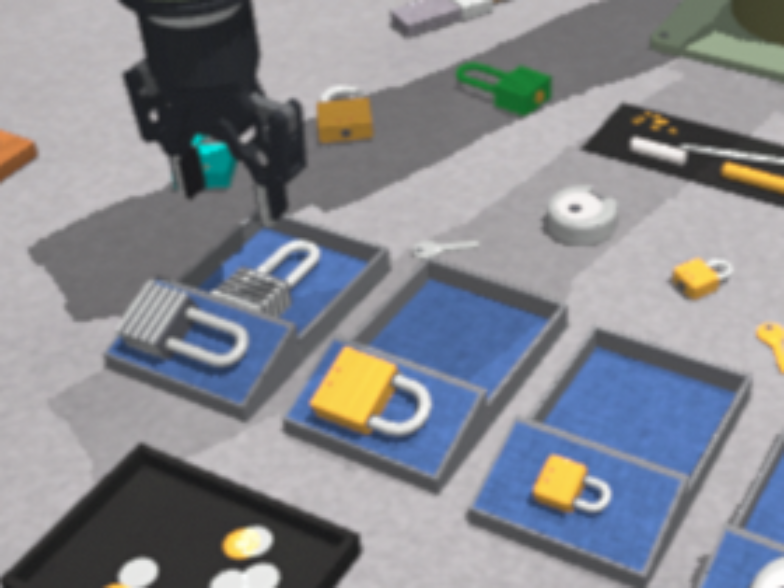

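View pics/w5.png

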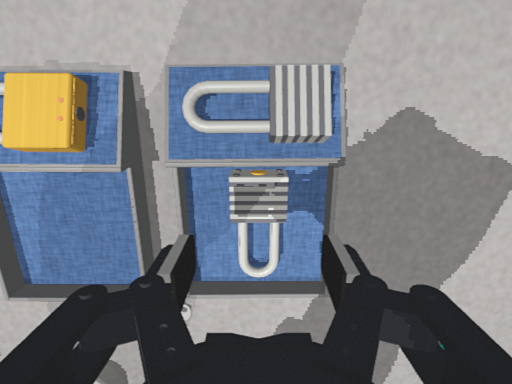

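```bash
python3 - <<'E'
from cyc import *
n="lock_large"; c,yaw,op,pl=CFG[n]
s,d=cand(n,c,yaw,pl); print(s)
manip.goto([*c,110],down(yaw+s*np.pi/2)); manip.dwell(0.1)
es=look(n,"w6")
e=es[0]
ok=abs(e['c']-np.array(c)).max()<5 and abs(wrap(e['yaw']-yaw))<.1
print("ok",ok)
if ok:
    cc=e['c'].tolist(); y=float(e['yaw'])
    if grab(cc,y,s,op): place(pl,y,s,72); cc=cam_T("wrist"); p,d=camera("wrist"); cv2.imwrite("pics/w7.png",p[:,:,::-1])
E
```

```text
cand 1 [ 0.6   0.78  0.03  1.83 -0.04  0.53 -0.25] [-0.05  0.96  0.26  1.36 -0.29  0.85 -1.28]
cand -1 [ 0.24  0.91  0.75  1.85 -0.9   0.77 -2.54] [ 0.31  0.99 -0.56  1.35  0.57  0.97  1.2 ]
1
w6 0.57 [0.5025, 0.4857] {'c': array([ 397.858, -322.298]), 'mean': array([ 398.485, -321.621], dtype=float32), 'size': array([44.6, 49.7]), 'want': array([44, 50]), 'yaw': np.float64(-2.501), 'raw': np.float64(-2.523), 'off': np.float64(5.943), 'n': np.int64(2462), 'z': np.float64(20.029)}
ok True
down 16.66 [ 398.1 -322.5  -15.9] gap 75.3 F [ 0.4 -0.2 -0.6]
down 16.91 [ 397.9 -322.3  -22. ] gap 74.8 F [-0.1 -0.1  0.5]
closed 17.28 [ 398.  -322.4  -21.5] gap 48.6 F [-1.4  0.4  9.1]
lifted 18.09 [ 397.9 -322.3   75.1] gap 48.1 F [-0.8 -0.4 -4.1]
above 19.38 [634.2 -76.8  74.6] gap 48.4 F [-0.1 -0.3 -2.6]
set 20.6 [634.7 -74.9 -17.5] gap 48.5 F [-4.3  1.5  4.2]
open 20.96 [635.1 -75.  -17.5] gap 72.1 F [ 0.3 -0.1 -0.3]
up 21.57 [634.9 -74.9  75.1] gap 71.8 F [-1.5 -0.3 -0.6]
```

```bash
python3 -c "
import cv2,os,numpy as np
print(os.listdir('pics'))
a=[cv2.imread('pics/'+f) for f in('w6.png','w7.png') if os.path.exists('pics/'+f)]
cv2.imwrite('pics/m7.png',cv2.resize(np.hstack(a),None,fx=.78,fy=.78))"
```

```text
['s5.png', 'w_long.png', 'w6.png', 'crop1.png', 'wrist0.png', 'w4.png', 'w_long2.png', 's2.png', 'w7.png', 'scene0.png', 't2.png', 'w5.png', 'w3.png', 'top0.png']
```

View pics/m7.png

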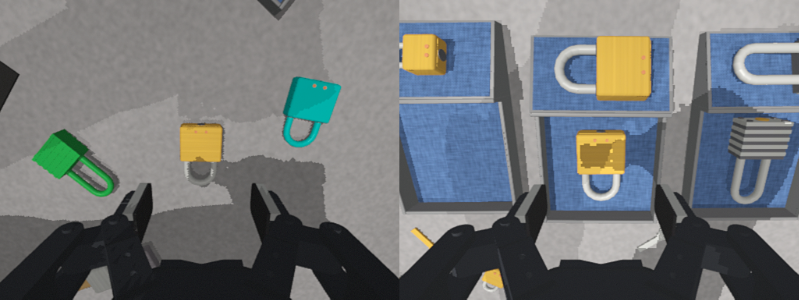

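```bash
python3 - <<'E'
from cyc import *
n="lock_disc"; c,yaw,op,pl=CFG[n]
s,d=cand(n,c,yaw,pl); print(s)
manip.goto([*c,110],down(yaw+s*np.pi/2)); manip.dwell(0.1)
es=look(n,"w8")
E
```

```text
cand 1 [-0.13  0.74  0.33  2.1  -0.61  0.39 -1.25] [-0.57  1.09  0.47  1.06 -0.47  1.08 -1.68]
cand -1 [ 0.23  0.72 -0.3   2.09  0.51  0.4   0.73] [-0.26  1.07 -0.44  1.05  0.43  1.11  0.89]
1
w8 0.94 [0.5098, 0.4674] {'c': array([433.49 , -56.178]), 'mean': array([436.928, -57.331], dtype=float32), 'r': np.float64(29.777), 'yaw': np.float64(2.818), 'off': np.float64(3.626), 'n': np.int64(2853), 'z': np.float64(24.057)}
```

View pics/w8.png

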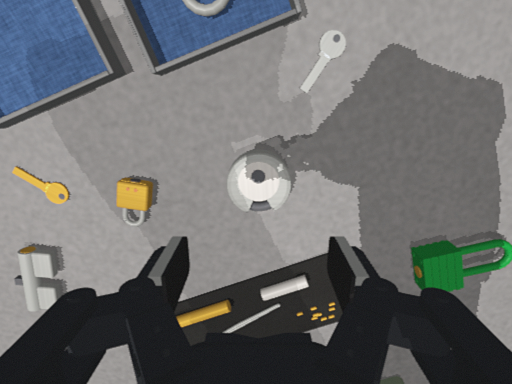

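```bash
python3 - <<'E'
from cyc import *
if grab([433.5,-56.5],2.80,1,84,force=80):
    place((656,250.7),2.80,1,76); p,d=camera("wrist"); cv2.imwrite("pics/w9.png",p[:,:,::-1])
n="lock_small"; c,yaw,op,pl=CFG[n]
s,d=cand(n,c,yaw,pl); print(s)
manip.goto([*c,110],down(yaw+s*np.pi/2)); manip.dwell(0.1)
es=look(n,"w10")
E
python3 -c "
import cv2,os,numpy as np
a=[cv2.imread('pics/'+f) for f in('w9.png','w10.png') if os.path.exists('pics/'+f)]
cv2.imwrite('pics/m10.png',cv2.resize(np.hstack(a),None,fx=.78,fy=.78))"
```

```text
down 24.1 [433.9 -56.5 -15.7] gap 84.3 F [-0.5 -0.1  0.7]
down 24.35 [433.6 -56.5 -22. ] gap 84.0 F [ 0.8 -0.2  0. ]
closed 24.73 [433.6 -56.5 -21.4] gap 57.6 F [-0.8 -0.7 18.1]
lifted 25.54 [433.6 -56.2  74.7] gap 57.3 F [-1.   0.3 -4.6]
above 26.96 [656.  248.9  74.5] gap 57.4 F [-0.  -0.3 -4.8]
set 28.18 [655.9 250.7 -17.1] gap 57.6 F [-4.6 -1.4  7.6]
open 28.5 [656.1 250.7 -17.5] gap 76.1 F [-0.4 -0.2  0.6]
up 29.11 [655.9 250.7  75.2] gap 75.5 F [ 0.1  0.3 -1.1]
cand 1 [-0.48  0.81  0.53  2.   -0.78  0.55 -1.45] [-0.4   1.02  0.54  1.34 -0.57  0.94 -1.31]
cand -1 [-0.13  0.73 -0.13  1.99  0.2   0.43  0.68] [-0.07  0.96 -0.26  1.32  0.28  0.89  1.18]
1
w10 0.58 [0.5016, 0.4701] {'c': array([464.422,  60.974]), 'mean': array([464.872,  60.753], dtype=float32), 'size': array([28.5, 29.8]), 'want': array([27, 30]), 'yaw': np.float64(2.595), 'raw': np.float64(2.582), 'off': np.float64(3.428), 'n': np.int64(889), 'z': np.float64(15.838)}
```

View pics/m10.png

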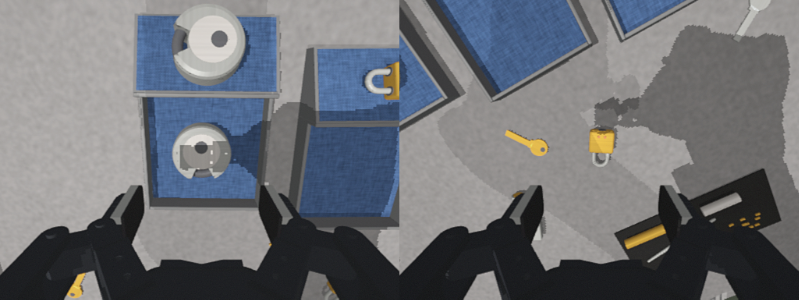

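```bash
python3 - <<'E'
from cyc import *
if grab([464.4,60.6],2.595,1,52,h=2.5,force=40):
    place((640,84.3),2.595,1,52); p,d=camera("wrist"); cv2.imwrite("pics/w11.png",p[:,:,::-1])
    manip.goto([430,-60,200],down(np.pi/2)); st("clear")
    p,d=camera("scene"); cv2.imwrite("pics/s11.png",cv2.resize(p[100:370,50:450,::-1],None,fx=2,fy=2))
    c=cam_T("top"); p,d=camera("top"); W=points(d,c); cv2.imwrite("pics/t11.png",cv2.resize(p[60:250,60:440,::-1],None,fx=2.1,fy=2.1))
    for n in TH:
        for r in nets.trace("top",n):
            if r['confidence']>.2:
                m=r['region']; q=W[m]; print(n,round(r['confidence'],2),q.mean(0).round(),np.percentile(q[:,2],[50,90]).round())
                try: e=est(n,m,W,p,5.5); print("   body",e['c'].round(1),round(float(e['yaw']),2),e.get('size'),e['z'].round(1))
                except Exception as x: print("   -")
E
ls pics
```

```text
down 31.93 [464.8  60.6 -15.7] gap 52.0 F [0.5 0.3 0.3]
down 32.17 [464.5  60.7 -21.7] gap 52.3 F [-0.4  0.4  0.3]
closed 32.49 [464.5  60.7 -21.6] gap 29.3 F [-0.2  0.2  8. ]
lifted 33.31 [464.5  61.   74.9] gap 28.9 F [ 0.   1.3 -2.5]
above 34.11 [638.8  84.1  73.9] gap 28.9 F [-0.1 -0.  -0.8]
set 35.33 [639.7  84.3 -17.5] gap 29.0 F [-4.6  0.7  6.7]
open 35.67 [640.   84.3 -17.6] gap 51.7 F [-0.1  0.  -0.9]
up 36.28 [639.9  84.4  75.2] gap 52.0 F [ 0.1 -0.5 -0.5]
clear 38.62 [430.1 -59.9 199.8] gap 51.8 F [ 0.3  0.3 -0.1]
lock_small 0.65 [413. 201.  17.] [16. 19.]
   body [410.8 214. ] -1.99 [18.7 48.4] 13.9
lock_small 0.49 [634.  83.  19.] [20. 23.]
   body [638.5  84. ] 3.13 [27.  25.8] 15.7
lock_large 0.89 [ 507. -392.   22.] [20. 23.]
   body [ 533.1 -401.4] 3.13 [ 5.8 14.8] 17.4
lock_large 0.74 [636. -73.  25.] [25. 28.]
   body [634.2 -74.9] 1.6 [49.6 43. ] 19.7
lock_long 0.81 [ 641. -233.   46.] [28. 31.]
   body [ 650.3 -237.2] -3.14 [38.8 44.6] 23.4
lock_disc 0.55 [651. 247.  35.] [29. 32.]
   body [654.9 249.7] 3.13 None 24.2
crop1.png
m10.png
m7.png
s11.png
s2.png
s5.png
scene0.png
t11.png
t2.png
top0.png
w10.png
w11.png
w3.png
w4.png
w5.png
w6.png
w7.png
w8.png
w9.png
w_long.png
w_long2.png
wrist0.png
```

View pics/s11.png

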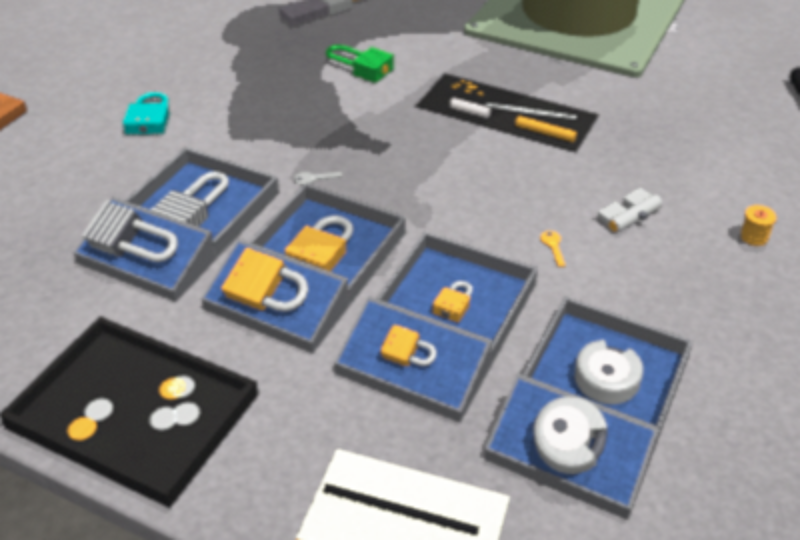

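View pics/t11.png

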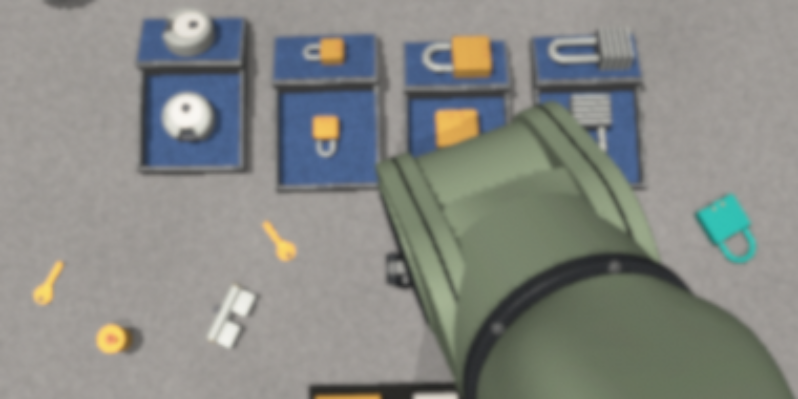

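All four padlocks lie flat in their matching trays: long at about (180,200), large (320,245), small (453,300) and disc (608,370) in the scene crop. The cylinders and look-alikes haven't been moved, and the tool is clear, so I'm handing in.

```bash
python3 - <<'E'
from h import *
print(job.sign_off(), manip.current_time_s())
E
```

```text
the job is handed in; nothing more can be done
the job is handed in; nothing more can be done
```

All four padlocks are lying flat, same side up, each in the tray with its matching sample, and I handed the job in at about 39 s. I used two measurements per lock, one from the top camera and one from the wrist camera. Each lock was set down slowly before release.

- **Missed grasp:** my first attempt on the long lock closed on nothing and did not move it. The wrist depth image showed the fingertips ending about 25 mm short of the reported TCP. I corrected for that, and every later grasp held, with finger gaps within about 3 mm of the lock widths.
- **Final placement:** the top camera puts each lock within 2 mm of where I aimed, and the heights fit a lock resting on the tray floor. The highest wrist force I read was about 18 N, though I only read it at the main steps.
- **Things left alone:** in the final scene picture the two cylinders and the turquoise and green look-alikes look untouched.
- **Disagreements:** in the last top-camera check the network labelled the profile cylinder as `lock_small` (confidence 0.65) and the turquoise look-alike as `lock_large` (0.89). I judged both wrong from the pictures. The arm partly hid the large and long trays in that view, but the scene and wrist pictures show both locks inside their trays.

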